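# Push a jammed battery pack out of its desk charger and rack it

## Task

The battery pack with the red band is jammed flush inside the desk charger. With the black marker, push it out from behind through the hole in the charger's back; then take the pack out and set it gently, right side up and lengthwise between the dividers, in the empty cell of the battery rack (the one with the orange pad), without letting it fall. Leave the marker lying on the desk, and leave the spare pack and everything else where it is.

Things in the scene. Friction and masses are not known exactly. Their poses are not given: they have to be found in the camera images.
- charger: Grey desk charger fixed to the desk, 110 (x) x 80 (y) x 75 high (mm). Origin at the centre of its underside. Its front with the bay's mouth faces its own -x; the push-out hole is in its back face (+x). A spring shoe in the bay's roof, 23 behind the mouth, presses on the pack with about 4 N: sliding it takes some 5 to 12 N, until the pack's rear end has passed the shoe.
- bay_mouth (a point): Centre of the bay's mouth in the charger's front face (charger x = -55), 45 above the desk; axes as the charger's, -x points out of the bay. Bay 47 wide, 34 high, 68 deep, its floor 30 above the desk. A tongue level with the bay's floor, 8 thick and 30 wide, runs 30 out in front of the mouth.
- push_hole (a point): Centre of the hole's outer mouth in the charger's back face (charger x = +55), 45 above the desk; axes as the charger's, -x points into the hole. The tunnel behind it is straight and level, 26 wide, 24 high and 42 long, and ends at the rear of the bay, where the pack begins.
- stuck_pack: Black battery pack with a red band, 68 (x) x 44 (y) x 30 high (mm), 80 to 160 g, loose but jammed in the charger's bay: at the start its x, y, z axes are the charger's, and its front (-x) end is flush with the mouth to within 2 mm. Origin at the centre of its underside; band near the -x end and a red bar on that end, grey label on top (+z).
- stuck_pack_center (a point): Centre of the pack with the red band, 15 above its underside; axes as the pack's.
- marker: Black marker lying on the desk, 132 long, 14 thick, about 14 g. Origin at the middle of its length on its underside (7 below its axis); its own y is its length: the cap, 45 long with flat sides 14 wide, is at the -y end (y = -66 to -21), the round barrel (13 across) runs to y = +66.
- rack: White rack fixed to the desk, 90 (x) x 122 (y) mm: two cells, 52 wide, centred at y = +29 and -29. Origin at the centre of its underside. Floor plate 6 thick; dividers along x at y = -58, 0, 58, each 6 thick, only 46 long (x = -23 to 23), 53 above the desk, so a 68 mm pack sticks out past them at both ends. Lips 4 high on the floor at x = -43 and 43, 83 between them.
- cell_pad: Orange pad, 70 (x) x 46 (y) x 2 thick (mm), on the floor of the empty cell, whichever that is. Origin at the cell's centre, on the pad's underside, 6 above the desk; its x runs along the dividers. A pack laid in the cell rests 8 above the desk; its ends may point either way.
- spare_pack: A second pack of the same size with a blue band, which lies in the other cell of the rack, its x along the dividers. Leave it there.
- telephone: White desk telephone with its handset, about 230 (x) x 210 (y) x 80 high (mm), fixed; origin at the centre of its underside; it stands between the charger and the rack.
- blue_jar: Jar with a blue lid, 40 across, 51 high, beside the charger. Origin at its foot. Leave alone.
- dropper_bottle: Brown dropper bottle, 28 across, 92 high, beside the charger. Origin at its foot. Leave alone.
- green_bottle: White bottle with a green cap, 30 across, 68 high, beyond the rack. Origin at its foot. Leave alone.
- calculator: Black calculator, 140 (x) x 82 (y) x 16 high. Origin at the centre of its underside. Leave alone.
- coverslip_box: Pale blue small box, 30 (x) x 60 (y) x 18 high. Origin at the centre of its underside. Leave alone.
- sticky_pad: Yellow sticky pad, 76 x 76 x 12. Origin at the centre of its underside. Leave alone.

How it is judged:
On the way:
1. the marker, through the hole, has pushed the pack at least 15 mm out of the bay's mouth (x of stuck_pack_center in the frame of bay_mouth below 0.019 m and contact force between marker and stuck_pack above 0.3 N).
At the end, for the whole second after the job is handed in: The pack with the red band lies at rest on the orange pad, right side up and level (within 0.12 rad), lengthwise along the dividers (within 0.2 rad), its centre within 12 mm along and 7 mm across of the cell's centre; the marker lies at rest flat on the desk (x of stuck_pack_center in the frame of cell_pad between -0.012 and 0.012 m and y of stuck_pack_center in the frame of cell_pad between -0.007 and 0.007 m and z of stuck_pack_center in the frame of cell_pad between 0.011 and 0.021 m and angle between stuck_pack's own z axis and vertical below 0.12 rad and linear speed of stuck_pack below 0.02 m/s and angle between the x axis of stuck_pack and the x axis of cell_pad, either way round below 0.2 rad and z of stuck_pack in the frame of cell_pad below 0.008 m and height (world z) of marker between -0.01 and 0.017 m and angle between marker's own y axis and vertical above 1.45 rad and linear speed of marker below 0.03 m/s); the robot touches nothing.
It fails at once if the pack with the red band is let fall (faster than 0.5 m/s while no finger holds it) (linear speed of stuck_pack above 0.5 m/s and contact force between the fingers and stuck_pack below 0.1 N).
It fails at once if the spare pack is moved more than 20 mm (distance of spare_pack from where it was at the start of the episode above 0.02 m).
It fails at once if a bystander is moved more than 30 mm or tipped over (distance of any of blue_jar, dropper_bottle, green_bottle, calculator, coverslip_box, sticky_pad from where it was at the start of the episode above 0.03 m or angle between any of blue_jar, dropper_bottle, green_bottle, calculator, coverslip_box, sticky_pad's own z axis and vertical above 0.5 rad).
It also fails if it takes over 72 s, if anything falls off the work surface, if the arm or the gripper's body presses on something with over 40 N, if the wrist force passes 120 N, or if a joint passes its speed limit or range.

## Robot

A 7-joint arm with a two-finger parallel gripper is mounted at the origin on a cart in front of the work surface, level with it; the furniture and walls round the work are solid. World frame = base frame: x ahead of the robot, y to its left, z up, the work surface at z = 0. Lengths are in m, angles in rad, forces in N, time in s.
With the tool pointing down it reaches from about 0.4 to 0.75 m from the base axis. Payload 19.5 kg.
Tool frame: the origin (TCP) lies midway between the tips of the shut fingers; the grasp point (between the pads) lies arm.tcp_to_grasp behind it (arm.tcp_to_grasp is the distance from the TCP to the grasp point, in m); z points along the fingers, y is the line along which they close (so a half turn about z gives the same grasp; the last joint's range is limited). The gripper opens to 85 mm and grips with 20 to 120 N. Pads are 22 mm wide; open, the fingers measure 114 mm over their backs; the gripper's body (76 mm by 85 mm) begins 54 mm behind the grasp point. The pads swing forward as they close: fully open they stand 13 mm farther back than shut.
Start: joints at [1.237, 0.707, -0.028, 1.485, 0.022, 0.951, -0.075], TCP at [0.165, -0.551, 0.231] pointing down, gripper open.
Joint ranges: [-2.71, 2.71], [-0.32, 2.16], [-1.57, 1.52], [0, 2.45], [-1.46, 4.6], [0, 2.02], [-2.83, 2.83]. Speed limits (rad/s): [1.89, 1.89, 2.57, 2.57, 3.01, 3.01, 3.01].

## Interface

Orientations are given as a unit quaternion [w, x, y, z].
In Python, from plant import arm, vision, close_job gives the robot as it stands (arm), with the cameras (vision) and the job as plain functions.
- The arm moves only by the shell command python3 steer.py 'ROWS' [FORCE]. ROWS is rows parted by semicolons, their numbers by spaces, 1 to 20 of them, each of 7 numbers: a rotation vector rx, ry, rz in rad, then dx, dy, dz in m, then the finger opening in m; each row is the pose to reach, as a shift and turn from the pose commanded when the command began, along the tool's axes at that moment; what a row does not reach only later rows make up. A row lasts 1/8 s, in which the tool goes at most 0.0625 m and 0.188 rad, less where a joint would pass 70% of its speed; a pose out of reach is approached as far as the arm can. The fingers move at their own pace and stop on an object; FORCE is the grip in N (left out, the last holds). Time passes only in rows, so rows that do not move let the fingers close. It prints the time, the measured TCP pose, the force, the opening and the grip force at its end.
- arm.sense(): the state, without advancing time (a new reading comes with each control period).
- vision.grab_frame(name): name is "side" or "top" or "wrist"; returns the picture (480x640x3 uint8, red, green, blue); there is no depth.
- vision.get_calibration(name): a dict with "vfov" (degrees; the focal length in pixels is half the picture's height over the tangent of half this angle, whatever the lens; pixels are square), "cx", "cy" (the principal point, pixels), "position" and "attitude" of the camera in the world. Camera axes: x right, y down, z forward; pixel columns grow to the right and rows downward; lengths in m; the calibration is good to about 2 mm. A picture is of the moment at which its call begins: read the wrist's pose just before it. get_calibration takes no time and is no camera call; for the wrist camera it gives the pose at the moment of the call.
- close_job(): hands the job in; it is judged then, once.
The state is a dict: "clock": time; "joint_positions": joint angles; "joint_velocities": joint speeds; "effort": joint torques, N m; "ee_pos": TCP position; "eef_rot": TCP orientation; "wrist_force": force on the tool from outside, world axes, zero at the start; "ft_torque": the same for the moment, N m; "gripper_width": finger opening in m; "grasp_force": force on a finger pad.
Only numpy, scipy, OpenCV 4.12 (cv2) and the standard library are available. Lean on these libraries where they do the work, as an engineer would, in place of code of your own. Each camera call takes 0.05 s, during which the arm holds its last target. There are 200 camera calls.

## Working session

There is one attempt and no reset: what is moved stays moved. The work goes in short steps, Python scripts to look and compute and a shell command to move; the robot and the scene stay as the last step left them, time stands still between calls to the robot, and variables do not carry over. Pictures are saved under pics/ and viewed, at most 10 in all, crops included, and the job is handed in when it is done.

```bash
ls; mkdir -p pics; python3 - <<'E'
from plant import arm, vision, close_job
import cv2
for n in ("side","top"):
    c=vision.get_calibration(n);print(n,c)
    cv2.imwrite(f"pics/{n}0.png",vision.grab_frame(n)[...,::-1])
s=arm.sense();print(s,arm.tcp_to_grasp)
print(vision.get_calibration("wrist"))
E
```

```text
pics
plant.py
steer.py
side {'vfov': 43.290979993296276, 'cx': 318.20784444876955, 'cy': 237.2793894709408, 'position': array([ 1.45894199, -0.47826349,  0.88868247]), 'attitude': array([-0.37723383,  0.75754006,  0.4811292 , -0.22878458])}
top {'vfov': 51.76964293237489, 'cx': 318.3826151973283, 'cy': 242.13688522519544, 'position': array([ 0.43624623, -0.03390934,  1.14570004]), 'attitude': array([-0.03384535,  0.71684644, -0.69545433,  0.03645465])}
{'clock': 0.1, 'joint_positions': array([ 1.23728308,  0.70705299, -0.02761608,  1.48495865,  0.02201281,
        0.9508779 , -0.075519  ]), 'joint_velocities': array([-1.64989275e-03, -6.13486661e-04,  5.27628887e-05, -2.20879220e-03,
       -3.31359031e-04, -2.01889418e-04, -3.06387804e-04]), 'effort': array([ 1.81016803e-03, -8.84282398e+01,  1.23731006e+00, -2.36454606e+01,
        1.70921796e-02,  4.94456195e-03, -5.66427673e-05]), 'ee_pos': array([ 0.16535056, -0.55046645,  0.23086569]), 'eef_rot': array([-4.88370554e-04,  9.89375312e-01,  1.45383097e-01, -9.23113001e-05]), 'wrist_force': array([-0.21380025, -0.15698342, -0.65110317]), 'ft_torque': array([-0.01454115, -0.0044493 ,  0.00454021]), 'grasp_force': 0.0, 'gripper_width': 0.08566392744177363} 0.0187
{'vfov': 63.53482096727154, 'cx': 318.4132035674069, 'cy': 244.6265916914869, 'position': array([ 0.23250217, -0.52891008,  0.37362176]), 'attitude': array([ 0.11286873,  0.79424193, -0.59107299, -0.08410192])}
```

View pics/top0.png

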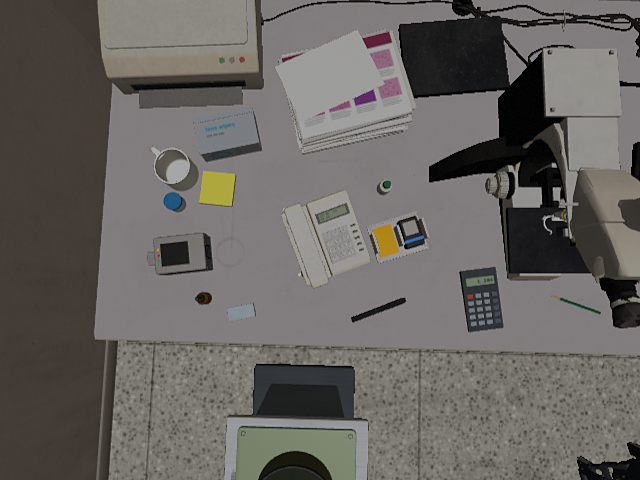

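View pics/side0.png

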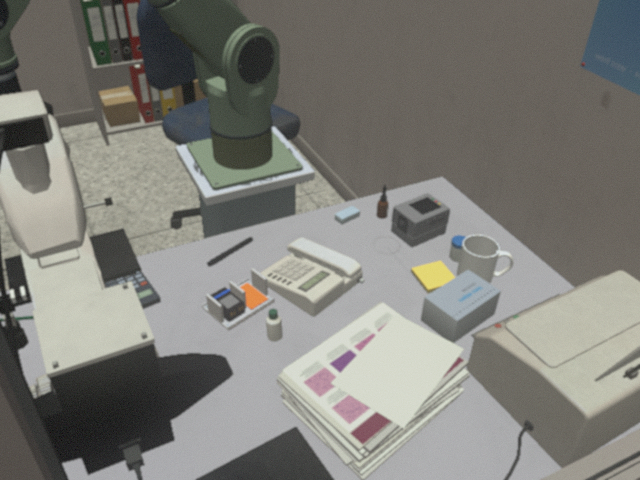

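The top view has image up = world +x and image left = +y. The charger is at about (182,254) with its tongue to the left (+y) and its hole facing right (-y). The marker is at (378,309), and the rack is at (400,240) with the orange pad at (386,240). In the side view the charger is at (420,218), the marker at (230,251) and the pad at (254,296).

```bash
cat > h.py <<'E'
import numpy as np, cv2
from scipy.spatial.transform import Rotation as R
def q2R(q): return R.from_quat([q[1],q[2],q[3],q[0]])
def f(c): return 240/np.tan(np.radians(c['vfov'])/2)
def ray(c,p):
    d=np.array([(p[0]-c['cx'])/f(c),(p[1]-c['cy'])/f(c),1]); d=q2R(c['attitude']).apply(d)
    return np.array(c['position']),d/np.linalg.norm(d)
def plane(c,p,z):
    o,d=ray(c,p); return o+d*(z-o[2])/d[2]
def tri(c1,p1,c2,p2):
    o1,d1=ray(c1,p1);o2,d2=ray(c2,p2)
    t=np.linalg.lstsq(np.stack([d1,-d2],1),o2-o1,rcond=None)[0]
    a,b=o1+t[0]*d1,o2+t[1]*d2
    return (a+b)/2,np.linalg.norm(a-b)
def proj(c,P):
    v=q2R(c['attitude']).inv().apply(np.asarray(P)-c['position'])
    return v[...,:2]/v[...,2:]*f(c)+[c['cx'],c['cy']]
def blobs(m,amin=30):
    n,l,s,ce=cv2.connectedComponentsWithStats(m.astype(np.uint8))
    return [(s[i][4],ce[i],l==i) for i in range(1,n) if s[i][4]>=amin]
def rect(mask):
    ct=max(cv2.findContours(mask.astype(np.uint8),cv2.RETR_EXTERNAL,cv2.CHAIN_APPROX_NONE)[0],key=len)
    return cv2.minAreaRect(ct)
E
python3 - <<'E'
from plant import arm, vision, close_job
from h import *
I={n:cv2.imread(f"pics/{n}0.png") for n in("top","side")}; C={n:vision.get_calibration(n) for n in I}
np.set_printoptions(precision=4,suppress=True)
def roi(m,x0,y0,x1,y1):
    k=np.zeros_like(m);k[y0:y1,x0:x1]=1;return m&k
ce={}
for n,mr,pr in(("top",(340,290,420,330),(365,215,402,260)),("side",(200,232,260,270),(230,275,280,312))):
    hsv=cv2.cvtColor(I[n],cv2.COLOR_BGR2HSV); g=hsv[...,2]
    m=roi(g<80,*mr); b=max(blobs(m,10),key=lambda b:b[0]); r=rect(b[2]); bp=cv2.boxPoints(r); print(n,"marker",b[0],b[1],r)
    o=roi((hsv[...,0]<22)&(hsv[...,1]>150)&(g>120),*pr); bo=max(blobs(o,10),key=lambda b:b[0]); print("pad",bo[0],bo[1],rect(bo[2]))
    ce[n]=(b[1],bo[1])
    bp=bp[np.argsort(bp[:,0])]; e=[bp[:2].mean(0),bp[2:].mean(0)]
    print("marker ends",[plane(C[n],p,.007) for p in e])
    if n=="top": print("pad corners",[plane(C[n],p,.008) for p in cv2.boxPoints(rect(bo[2]))])
for k in(0,1): print(tri(C["top"],ce["top"][k],C["side"],ce["side"][k]))
big=np.vstack([cv2.resize(I["top"][225:325,140:270],None,fx=3,fy=3,interpolation=3),]); b2=cv2.resize(I["top"][205:330,340:440],None,fx=3.2,fy=3.2,interpolation=3)
b3=cv2.resize(I["side"][180:250,370:470],None,fx=3,fy=3,interpolation=3)
W=np.zeros((600,800,3),np.uint8);W[:300,:390]=big;W[:400,400:720]=b2;W[310:520,:300]=b3
cv2.imwrite("pics/c1.png",W)
E
```

```text
top marker 316 [378.3228 309.1994] ((378.0616455078125, 309.16436767578125), (5.735014915466309, 57.58423614501953), 69.44395446777344)
pad 24 [393.2083 235.5   ] ((393.2110900878906, 235.59193420410156), (24.039716720581055, 0.9096112251281738), 72.34988403320312)
marker ends [array([ 0.3756, -0.1162,  0.007 ]), array([ 0.4251, -0.2386,  0.007 ])]
pad corners [array([ 0.5965, -0.1993,  0.008 ]), array([ 0.5972, -0.2013,  0.008 ]), array([ 0.5443, -0.219 ,  0.008 ]), array([ 0.5436, -0.217 ,  0.008 ])]
side marker 153 [228.7124 251.8627] ((229.58526611328125, 251.13772583007812), (3.5225272178649902, 49.193912506103516), 58.24052047729492)
pad 288 [252.5556 296.191 ] ((250.75003051757812, 295.7500305175781), (24.748737335205078, 16.970561981201172), 45.0)
marker ends [array([ 0.4216, -0.2378,  0.007 ]), array([ 0.3712, -0.119 ,  0.007 ])]
(array([ 0.3993, -0.1803,  0.0063]), np.float64(0.00502513837339472))
(array([ 0.5723, -0.1986,  0.0224]), np.float64(0.01796220744694877))
```

View pics/c1.png

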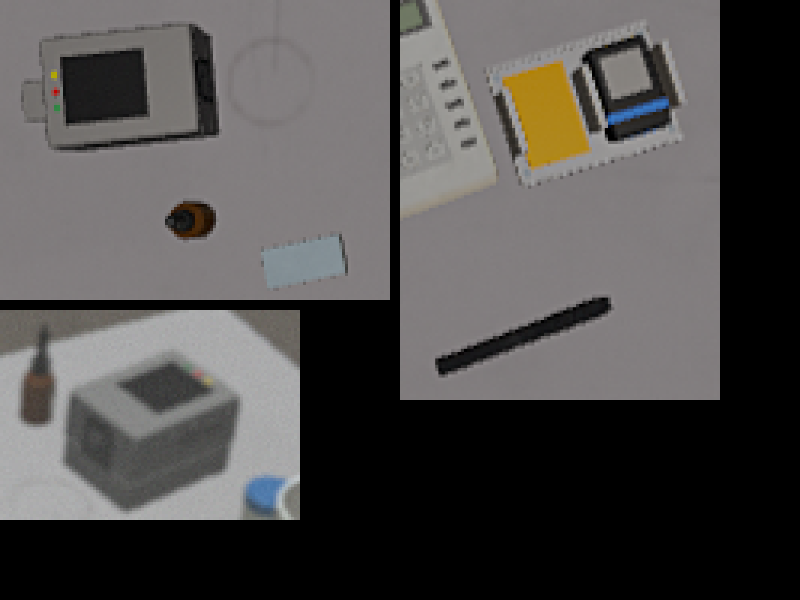

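```bash
python3 steer.py '0 0 -0.4 0.06 -0.05 0.03 0.085;0 0 -1.66 0.337 -0.22 0.06 0.085;0 0 -1.66 0.337 -0.22 0.06 0.085;0 0 -1.66 0.337 -0.22 0.06 0.085;0 0 -1.66 0.337 -0.22 0.06 0.085;0 0 -1.66 0.337 -0.22 0.06 0.085;0 0 -1.66 0.337 -0.22 0.06 0.085;0 0 -1.66 0.337 -0.22 0.06 0.085;0 0 -1.66 0.337 -0.22 0.06 0.085;0 0 -1.66 0.337 -0.22 0.06 0.085' 60; python3 - <<'E'
from plant import arm, vision, close_job
from h import *
import pickle
s=arm.sense();print(s['clock'],s['ee_pos'],s['eef_rot'],s['joint_positions'])
c=vision.get_calibration("wrist");im=vision.grab_frame("wrist")[...,::-1]
cv2.imwrite("pics/w1.png",im);pickle.dump(c,open("w1.pkl","wb"))
E
```

```text
clock: 1.35
ee_pos: [0.4247, -0.2431, 0.1711]
eef_rot: [-0.0, 0.561, 0.828, 0.0]
wrist_force: [-0.3, 0.9, 0.0]
gripper_width: 0.0853
grasp_force: 0.0
1.35 [ 0.42469393 -0.24308444  0.1710734 ] [-3.23189392e-04  5.60877353e-01  8.27898826e-01  1.55197535e-04] [ 0.68934229  0.69654668 -0.41693357  1.8619946   0.42911711  0.67307539
  0.39802561]
```

View pics/w1.png

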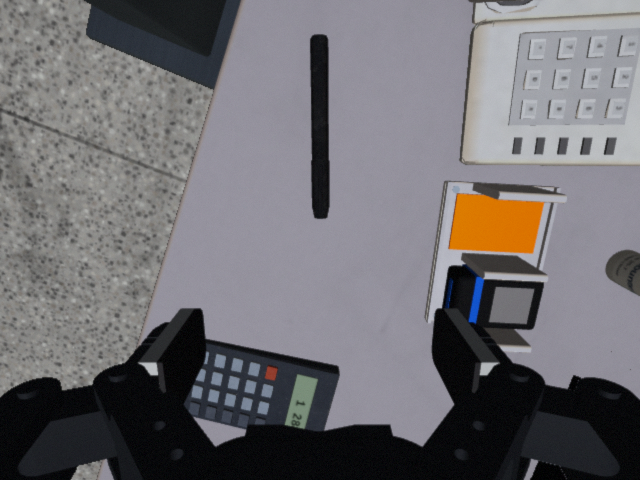

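The wrist view shows the marker from (319,36) to (320,217). The cap is the slightly wider part at rows 160–217 (the −y end), so the barrel already points towards the charger. The orange pad is at (497,223), and the spare pack with the blue band is below it.

```bash
python3 - <<'E'
from plant import arm, vision, close_job
from h import *
import pickle
np.set_printoptions(precision=4,suppress=True)
cw=pickle.load(open("w1.pkl","rb")); w=cv2.imread("pics/w1.png"); t=cv2.imread("pics/top0.png"); s_=cv2.imread("pics/side0.png")
ct,cs=vision.get_calibration("top"),vision.get_calibration("side")
def roi(m,x0,y0,x1,y1):
    k=np.zeros_like(m);k[y0:y1,x0:x1]=1;return m&k
def ends(im,r,thr=80):
    g=cv2.cvtColor(im,cv2.COLOR_BGR2GRAY); b=max(blobs(roi(g<thr,*r),10),key=lambda b:b[0])
    bp=cv2.boxPoints(rect(b[2])); a=[(bp[i]+bp[(i+1)%4])/2 for i in range(4)]
    L=[np.linalg.norm(bp[i]-bp[(i+1)%4]) for i in range(4)]; i=int(np.argmin(L)); return a[i],a[(i+2)%4]
ew=sorted(ends(w,(290,20,350,235),70),key=lambda p:-p[1]); et=sorted(ends(t,(340,290,420,330)),key=lambda p:-p[0])
es=sorted(ends(s_,(200,232,260,270)),key=lambda p:p[0])
print("cap,tip px",ew,et,es)
P=[plane(cw,p,.007) for p in ew];print("wrist plane",P,np.linalg.norm(P[0]-P[1]),np.degrees(np.arctan2(*(P[1]-P[0])[1::-1])))
for k in(0,1):print(tri(cw,ew[k],ct,et[k]),tri(cw,ew[k],cs,es[k]))
def pad(im,r):
    h=cv2.cvtColor(im,cv2.COLOR_BGR2HSV); m=roi((h[...,0]>5)&(h[...,0]<25)&(h[...,1]>130)&(h[...,2]>60),*r)
    b=max(blobs(m,10),key=lambda b:b[0]); return b,rect(b[2])
bw,rw=pad(w,(430,170,570,270)); bt,rt=pad(t,(360,205,412,265))
print(bw[0],bw[1],rw,bt[0],bt[1],rt)
Q=[plane(cw,p,.008) for p in cv2.boxPoints(rw)];print(np.array(Q)); print("sides",[np.linalg.norm(Q[i]-Q[i-1]) for i in range(4)], np.mean(Q,0))
print("edge angs",[np.degrees(np.arctan2(*(Q[i]-Q[i-1])[1::-1])) for i in range(4)])
print("pad tri",tri(cw,rw[0],ct,rt[0]))
s=arm.sense(); T=q2R(s['eef_rot']).as_matrix();print(T)
E
```

```text
cap,tip px [array([320.1623, 218.0166], dtype=float32), array([318.5131,  34.9503], dtype=float32)] [array([405.0205, 299.0548], dtype=float32), array([351.1028, 319.274 ], dtype=float32)] [array([208.6395, 264.0435], dtype=float32), array([250.5904, 238.3317], dtype=float32)]
wrist plane [array([ 0.4239, -0.2376,  0.007 ]), array([ 0.3733, -0.1144,  0.007 ])] 0.1331798585405141 112.30931628064162
(array([ 0.425 , -0.2408, -0.0074]), np.float64(0.0007067543852766187)) (array([ 0.4235, -0.2378,  0.0085]), np.float64(0.001063418507689202))
(array([ 0.375 , -0.1158,  0.0145]), np.float64(0.002126943851642678)) (array([ 0.373 , -0.117 ,  0.0081]), np.float64(0.004730818035597449))
4633 [494.5144 224.0883] ((495.8100280761719, 225.04684448242188), (88.78910064697266, 57.25407791137695), 7.001267433166504) 549 [385.5501 240.2313] ((385.0985107421875, 240.30955505371094), (29.67064094543457, 19.318403244018555), 72.34988403320312)
[[ 0.5313 -0.2218  0.008 ]
 [ 0.5149 -0.1778  0.008 ]
 [ 0.5842 -0.1595  0.008 ]
 [ 0.6036 -0.2031  0.008 ]]
sides [np.float64(0.07475386981745706), np.float64(0.04692300722969466), np.float64(0.07162109756357952), np.float64(0.04771724791162534)] [ 0.5585 -0.1905  0.008 ]
edge angs [np.float64(-165.50187384809763), np.float64(110.3633201620671), np.float64(14.799357551176971), np.float64(-65.93719182652458)]
pad tri (array([ 0.5588, -0.1905,  0.0069]), np.float64(0.000590310887121053))
[[-0.3681  0.9298 -0.0002]
 [ 0.9298  0.3681  0.0005]
 [ 0.0005 -0.0001 -1.    ]]
```

```bash
python3 steer.py '0 0 -0.012 0.0254 0.001 0.06 0.04;0 0 -0.012 0.0254 0.001 0.11 0.04;0 0 -0.012 0.0254 0.001 0.15 0.04;0 0 -0.012 0.0254 0.001 0.168 0.04;0 0 -0.012 0.0254 0.001 0.168 0.04;0 0 -0.012 0.0254 0.001 0.168 0.0;0 0 -0.012 0.0254 0.001 0.168 0.0;0 0 -0.012 0.0254 0.001 0.168 0.0;0 0 -0.012 0.0254 0.001 0.168 0.0;0 0 -0.012 0.0254 0.001 0.168 0.0' 60
```

```text
clock: 2.65
ee_pos: [0.4168, -0.2194, 0.0043]
eef_rot: [0.001, 0.556, 0.831, 0.0]
wrist_force: [-0.6, 0.5, 5.9]
gripper_width: 0.0122
grasp_force: 58.8
```

```bash
python3 steer.py '0 0 0 0 0 -0.06 0;0 0 0 0 0 -0.12 0;0 0 0 0 0 -0.17 0;0 0 0 0 0 -0.17 0' ; python3 - <<'E'
from plant import arm, vision, close_job
from h import *
np.set_printoptions(precision=4,suppress=True)
c=vision.get_calibration("top")
Q=np.array([plane(c,p,.075) for p in [(154,238.3),(204,234),(205.7,271.7),(156.7,274.3)]]);print(Q,Q.mean(0))
print([np.linalg.norm(Q[i]-Q[i-1]) for i in range(4)],[np.degrees(np.arctan2(*(Q[i]-Q[i-1])[1::-1])) for i in range(4)])
for n,p in dict(jar=(173,201),drop=(203,298)).items(): print(n,plane(c,p,.05))
E
```

```text
clock: 3.15
ee_pos: [0.4172, -0.2199, 0.1769]
eef_rot: [0.003, 0.556, 0.831, 0.0]
wrist_force: [0.2, 0.4, -1.5]
gripper_width: 0.0123
grasp_force: 58.9
[[0.5406 0.3211 0.075 ]
 [0.5533 0.2131 0.075 ]
 [0.4716 0.2051 0.075 ]
 [0.4628 0.3104 0.075 ]] [0.5071 0.2624 0.075 ]
[np.float64(0.07857456867176867), np.float64(0.10874249674194901), np.float64(0.0821594523103727), np.float64(0.1056372165804418)] [np.float64(7.849382177818291), np.float64(-83.28149631179213), np.float64(-174.40806125238794), np.float64(94.77406489509325)]
jar [0.6283 0.2922 0.05  ]
drop [0.4145 0.2136 0.05  ]
```

```bash
python3 steer.py '0 0 0.29 0.292 0.231 -0.023 0;0 0 0.29 0.292 0.231 -0.023 0;0 0 0.29 0.292 0.231 -0.023 0;0 0 0.29 0.292 0.231 -0.023 0;0 0 0.29 0.292 0.231 -0.023 0;0 0 0.29 0.292 0.231 -0.023 0;0 0 0.29 0.292 0.231 -0.023 0;0 0 0.29 0.292 0.231 -0.023 0;0 0 0.29 0.292 0.231 -0.023 0' ; python3 - <<'E'
from plant import arm, vision, close_job
from h import *
import pickle
s=arm.sense();print(s['clock'],s['ee_pos'],s['eef_rot'],s['joint_positions'])
c=vision.get_calibration("wrist");im=vision.grab_frame("wrist")[...,::-1]
cv2.imwrite("pics/w2.png",im);pickle.dump((c,s),open("w2.pkl","wb"))
E
```

```text
clock: 4.28
ee_pos: [0.5179, 0.1378, 0.1963]
eef_rot: [0.0, 0.67, 0.742, -0.0]
wrist_force: [0.4, -1.0, 0.2]
gripper_width: 0.0122
grasp_force: 58.9
4.275 [0.51788856 0.13781949 0.19632397] [ 1.17305684e-04  6.70475710e-01  7.41931432e-01 -2.42988943e-04] [-0.16100716  0.70329965 -0.29597291  1.67205983  0.26505868  0.80618608
 -0.47423009]
```

View pics/w2.png

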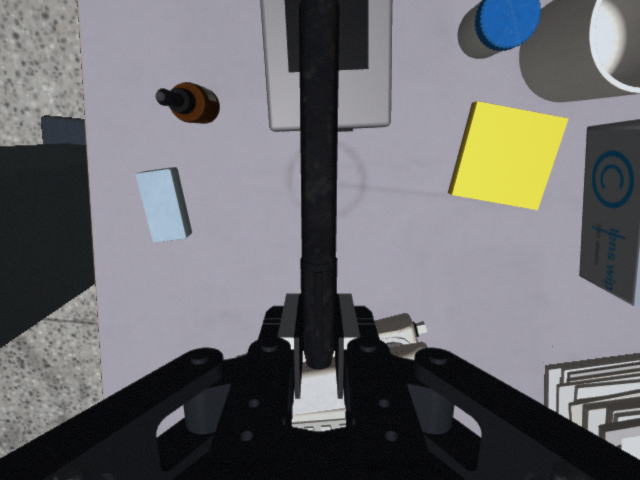

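The wrist view shows the charger's top with its back edge at row ~128 (columns 271 to 391) and its sides running up to (261,0) and (392,0). The held marker lies along column 319. The dropper bottle (200,103) and jar (508,20) are well clear.

```bash
python3 - <<'E'
from plant import arm, vision, close_job
from h import *
import pickle
np.set_printoptions(precision=4,suppress=True)
c,s=pickle.load(open("w2.pkl","rb")); w=cv2.imread("pics/w2.png"); g=cv2.GaussianBlur(cv2.cvtColor(w,cv2.COLOR_BGR2GRAY),(0,0),1).astype(float)
print("cam",c['position'])
print(g[60,250:285].astype(int)); print(g[60,380:400].astype(int)); print(g[118:140,290].astype(int),g[118:140,370].astype(int))
def edge(rows,a,b):
    pts=[]
    for r in rows:
        d=g[r,a+1:b]-g[r,a:b-1]; pts.append((a+.5+(np.argmin(d) if a<320 else np.argmax(d)),r))
    pts=np.array(pts); k=np.polyfit(pts[:,1],pts[:,0],1); res=pts[:,0]-np.polyval(k,pts[:,1]); ok=abs(res)<1.5
    return np.polyfit(pts[ok,1],pts[ok,0],1),ok.mean()
L,a=edge(range(5,115),252,280);Rr,b=edge(range(5,115),380,400);print(L,a,Rr,b)
for nm,k in(("L",L),("R",Rr)):
    A,B=[plane(c,(np.polyval(k,r),r),.075) for r in(110,10)];print(nm,A,B,np.degrees(np.arctan2(*(B-A)[1::-1])))
print("back",plane(c,(272,129),.075),plane(c,(331,128),.075),plane(c,(390,126),.075))
# marker in hand
for p in((319,5),(319,240)): print("marker axis",plane(c,p,s['ee_pos'][2]+.003))
cs=vision.get_calibration("side");ct=vision.get_calibration("top")
print("side view proj of hole guess",proj(cs,[.5126,.2077,.045]),"seen 402.7,225")
E
```

```text
cam [0.5098 0.2098 0.339 ]
[157 157 157 158 158 157 157 157 157 158 158 157 153 140 120 110 115 131
 146 155 158 159 158 158 158 158 158 158 158 158 158 158 158 159 159]
[148 147 147 146 147 147 146 141 131 116 107 115 137 152 157 157 157 157
 157 157]
[169 170 170 170 170 170 170 165 155 137 115  99 103 128 151 160 162 163
 163 163 163 162] [156 156 156 155 150 139 124 106  95 105 134 155 162 163 163 163 162 162
 162 162 162 162]
[  0.0722 259.3421] 1.0 [ -0.01  392.242] 1.0
L [0.476  0.2196 0.075 ] [0.468  0.2761 0.075 ] 98.01140963694506
R [0.5553 0.2276 0.075 ] [0.5472 0.2841 0.075 ] 98.17100068543436
back [0.4798 0.2082 0.075 ] [0.518  0.2127 0.075 ] [0.5561 0.2178 0.075 ]
marker axis [0.5063 0.2482 0.1993]
marker axis [0.5141 0.171  0.1993]
side view proj of hole guess [401.0052 223.8517] seen 402.7,225
```

```bash
python3 - <<'E'
from plant import arm, vision, close_job
from h import *
import pickle
np.set_printoptions(precision=4,suppress=True)
c,s=pickle.load(open("w2.pkl","rb"));ct=vision.get_calibration("top");cs=vision.get_calibration("side")
for p in((283,207),(313,287),(346,191),(369,268),(300,205),(328,285)): print(p,plane(ct,p,.07))
for p in((319,365),(319,425),(425,325),(385,325)): print(p,plane(c,p,.07))
for p in((335,278),(361,270),(288,245),(300,240)): print("side",p,plane(cs,p,.07))
for P in([.5173,.2120,.045],[.4155,.2136,.0]): print(proj(cs,P))
for P in([.4798,.2082,.075],[.5561,.2178,.075]): print(proj(ct,P), proj(cs,P))
for P in ([.537,.0714,.045],): print(proj(ct,P))
E
```

```text
(283, 207) [0.6189 0.0439 0.07  ]
(313, 287) [ 0.4457 -0.0275  0.07  ]
(346, 191) [ 0.659  -0.0938  0.07  ]
(369, 268) [ 0.4905 -0.148   0.07  ]
(300, 205) [0.6245 0.0067 0.07  ]
(328, 285) [ 0.451  -0.0599  0.07  ]
(319, 365) [0.5284 0.0324 0.07  ]
(319, 425) [ 0.5342 -0.0249  0.07  ]
(425, 325) [0.6061 0.0756 0.07  ]
(385, 325) [0.5754 0.0726 0.07  ]
side (335, 278) [ 0.6445 -0.0348  0.07  ]
side (361, 270) [0.6446 0.0256 0.07  ]
side (288, 245) [ 0.5053 -0.079   0.07  ]
side (300, 240) [ 0.4999 -0.048   0.07  ]
[403.617  224.4831]
[380.8456 216.8392]
[204.4739 267.8411] [395.1214 206.1213]
[201.9183 232.6686] [416.1672 222.4897]
[270.0676 244.7376]
```

```bash
python3 steer.py '0 0 -0.039 -0.0529 0.0117 0 0;0 0 -0.039 -0.0529 0.0117 0.02 0;0 0 -0.039 -0.0529 0.0117 0.07 0;0 0 -0.039 -0.0529 0.0117 0.12 0;0 0 -0.039 -0.0529 0.0117 0.154 0;0 0 -0.039 -0.0529 0.0117 0.154 0;0 0 -0.039 -0.0529 0.0117 0.154 0' 100; python3 - <<'E'
from plant import arm, vision, close_job
from h import *
s=arm.sense();print(s['ee_pos'],s['eef_rot'])
c=vision.get_calibration("wrist");w=vision.grab_frame("wrist")[...,::-1]
cs=vision.get_calibration("side");sd=vision.grab_frame("side")[...,::-1]
W=np.zeros((480,760,3),np.uint8);W[:320,:427]=cv2.resize(w,(427,320));W[:360,440:]=cv2.resize(sd[170:260,350:430],None,fx=4,fy=4,interpolation=3)
cv2.imwrite("pics/w3.png",W);cv2.imwrite("pics/w3full.png",w);cv2.imwrite("pics/s3.png",sd)
print(proj(c,s['ee_pos']+[0,0,.003]),proj(cs,s['ee_pos']+[0,0,.003]))
d=np.array([-.1392,.9903,0])
print(proj(c,s['ee_pos']+[0,0,.003]+.1125*d),proj(cs,s['ee_pos']+[0,0,.003]+.1125*d))
E
```

```text
clock: 5.2
ee_pos: [0.5356, 0.0875, 0.0437]
eef_rot: [0.0, 0.655, 0.755, 0.001]
wrist_force: [0.4, 1.0, 0.9]
gripper_width: 0.0106
grasp_force: 102.1
[0.53559032 0.08747848 0.04370783] [4.19719543e-04 6.55414632e-01 7.55268917e-01 5.90147695e-04]
[320.02261816 320.8223225 ] [361.10985579 241.73583648]
[ 3.20817503e+02 -2.03611488e-01] [399.52615393 225.87389972]
```

View pics/w3.png

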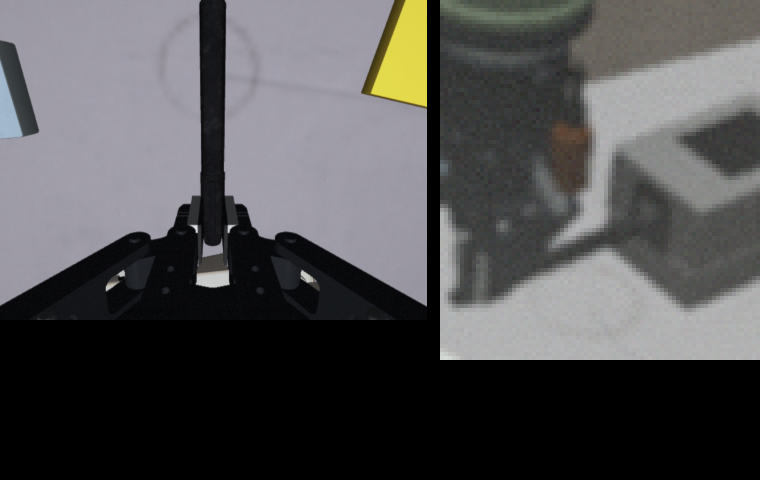

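Both views agree with the prediction: the marker tip sits at about (400,227) in the side picture, just in front of the hole. I'll insert it and watch the force.

```bash
python3 steer.py '0 0 0 0.01 -0.0009 0.0015 0;0 0 0 0.025 -0.0009 0.0015 0;0 0 0 0.04 -0.0009 0.0015 0;0 0 0 0.05 -0.0009 0.0015 0;0 0 0 0.05 -0.0009 0.0015 0' 100;  python3 steer.py '0 0 0 0.005 0 0 0;0 0 0 0.01 0 0 0;0 0 0 0.015 0 0 0;0 0 0 0.015 0 0 0'
```

```text
clock: 5.92
ee_pos: [0.5268, 0.138, 0.0408]
eef_rot: [-0.0, 0.655, 0.756, 0.0]
wrist_force: [0.8, 0.4, -0.7]
gripper_width: 0.011
grasp_force: 102.1
clock: 6.42
ee_pos: [0.5249, 0.1516, 0.0408]
eef_rot: [0.0, 0.655, 0.755, -0.0]
wrist_force: [0.2, -2.5, 0.7]
gripper_width: 0.0104
grasp_force: 102.2
```

```bash
python3 steer.py '0 0 0 0.005 0 0 0;0 0 0 0.01 0 0 0;0 0 0 0.015 0 0 0;0 0 0 0.018 0 0 0;0 0 0 0.018 0 0 0';python3 steer.py '0 0 0 0.005 0 0 0;0 0 0 0.01 0 0 0;0 0 0 0.015 0 0 0;0 0 0 0.015 0 0 0'; python3 - <<'E'
from plant import arm, vision, close_job
from h import *
t=vision.grab_frame("top")[...,::-1];cv2.imwrite("pics/t4.png",cv2.resize(t[210:300,120:270],None,fx=4,fy=4,interpolation=3))
E
```

```text
clock: 7.05
ee_pos: [0.5224, 0.1693, 0.0408]
eef_rot: [0.0, 0.655, 0.755, -0.0]
wrist_force: [0.9, -5.1, -0.1]
gripper_width: 0.0106
grasp_force: 102.2
clock: 7.55
ee_pos: [0.5202, 0.1846, 0.0408]
eef_rot: [-0.0, 0.655, 0.755, -0.0]
wrist_force: [-0.6, -2.2, -0.4]
gripper_width: 0.0107
grasp_force: 102.2
```

View pics/t4.png

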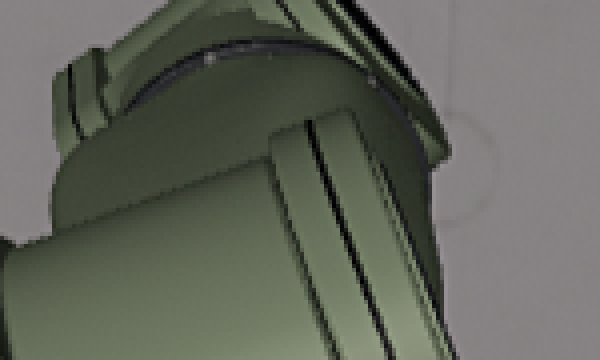

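```bash
python3 steer.py '0 0 0 -0.03 0 0 0;0 0 0 -0.06 0 0 0;0 0 0 -0.0925 0 0 0;0 0 0 -0.0925 0 0 0;0 0 0 -0.0925 0 0.015 0;0 0 0 -0.0925 0 0.028 0;0 0 0 -0.0925 0 0.0355 0;0 0 0 -0.0925 0 0.0355 0;0 0 0 -0.0925 0 0.0355 0'; python3 steer.py '0 0 0 0 0 0 0.03;0 0 0 0 0 0 0.04;0 0 0 0 0 0 0.04;0 0 0 0 0 -0.04 0.04;0 0 0 0 0 -0.1 0.04;0 0 0 0 0 -0.15 0.04;0 0 0 0 0 -0.18 0.04;0 0 0 0 0 -0.18 0.04'
```

```text
clock: 8.72
ee_pos: [0.5332, 0.0934, 0.005]
eef_rot: [-0.0, 0.655, 0.756, -0.0]
wrist_force: [0.5, -0.1, 0.3]
gripper_width: 0.0108
grasp_force: 102.1
clock: 9.72
ee_pos: [0.5341, 0.0931, 0.1872]
eef_rot: [0.001, 0.655, 0.755, 0.001]
wrist_force: [0.4, -0.2, -0.0]
gripper_width: 0.0397
grasp_force: 0.0
```

```bash
python3 steer.py '0 0 0 0.06 0 -0.01 0.085;0 0 0 0.12 0 -0.01 0.085;0 0 0 0.187 0 -0.01 0.085;0 0 0 0.187 0 -0.01 0.085;0 0 0 0.187 0 -0.01 0.085;0 0 0 0.187 0 -0.01 0.085'; python3 - <<'E'
from plant import arm, vision, close_job
from h import *
import pickle
s=arm.sense();print(s['ee_pos'],s['eef_rot'],s['joint_positions'])
c=vision.get_calibration("wrist");im=vision.grab_frame("wrist")[...,::-1];sd=vision.grab_frame("side")[...,::-1]
cv2.imwrite("pics/w5.png",im);cv2.imwrite("pics/s5.png",sd);pickle.dump((c,s),open("w5.pkl","wb"))
W=np.zeros((480,800,3),np.uint8);W[:360,:480]=cv2.resize(im,(480,360));W[:400,490:790]=cv2.resize(sd[170:270,360:435],None,fx=4,fy=4,interpolation=3)
cv2.imwrite("pics/v5.png",W)
E
```

```text
clock: 10.48
ee_pos: [0.5073, 0.2767, 0.195]
eef_rot: [0.0, 0.656, 0.755, -0.0]
wrist_force: [0.1, 0.2, 0.8]
gripper_width: 0.0852
grasp_force: 0.0
[0.50731128 0.27673515 0.19500348] [ 1.69063660e-04  6.55820429e-01  7.54916814e-01 -3.74304668e-04] [-0.4099618   0.76356635 -0.29004921  1.51851215  0.2563601   0.89771787
 -0.64416643]
```

View pics/v5.png

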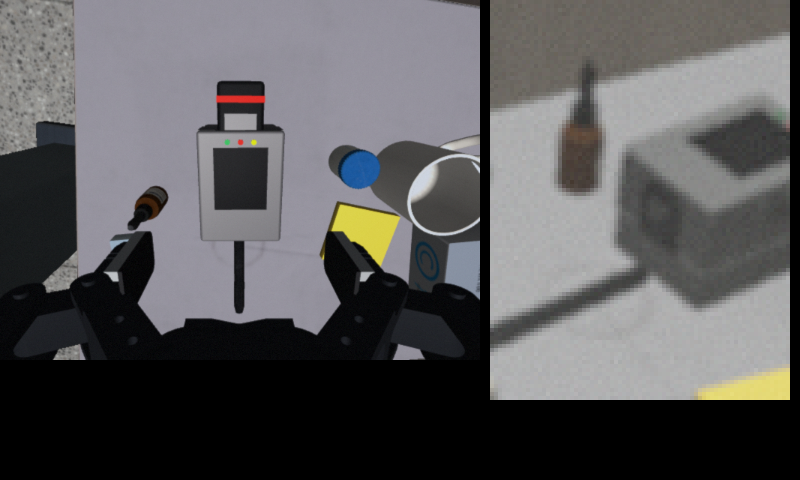

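The wrist view (full-size pixels) shows the pack sticking well out of the bay, its front edge at row ~109, columns 289–352, with the red band at row ~132. The charger's front edge is at row ~169. The marker lies flat behind the charger, and nothing else has moved.

```bash
python3 - <<'E'
from plant import arm, vision, close_job
from h import *
import pickle
np.set_printoptions(precision=4,suppress=True)
c,s=pickle.load(open("w5.pkl","rb"));w=cv2.imread("pics/w5.png");g=cv2.cvtColor(w,cv2.COLOR_BGR2GRAY)
cut=np.zeros_like(g);cut[95:162,275:365]=1
b=max(blobs((g<95)&(cut>0)|((w[...,2]>150)&(w[...,1]<90)&(cut>0)),50),key=lambda b:b[0])
ys,xs=np.nonzero(b[2]);print(xs.min(),xs.max(),ys.min(),ys.max())
d=np.array([-.1392,.9903]);n=np.array([.9903,.1392])
h=lambda P:(P[:2]@n,P[:2]@d)
for r in(115,125,145,155):
    x=xs[ys==r]; print(r,x.min(),x.max(),[h(plane(c,(x.min(),r),.06)),h(plane(c,(x.max()+1,r),.06))])
print("front top",h(plane(c,(320,ys.min()),.06)),"bottom",h(plane(c,(320,ys.min()),.03)))
print("charger front top",h(plane(c,(320,169),.075)))
print("tcp",h(s['ee_pos']))
# rack orientation from the wrist view w1: pad edges fitted from mask
cw=pickle.load(open("w1.pkl","rb"));w1=cv2.imread("pics/w1.png");hs=cv2.cvtColor(w1,cv2.COLOR_BGR2HSV)
m=((hs[...,0]>5)&(hs[...,0]<25)&(hs[...,1]>130)&(hs[...,2]>60)); b=max(blobs(m[:,:],100),key=lambda b:b[0] if 430<b[1][0]<570 else 0)
ct=max(cv2.findContours(b[2].astype(np.uint8),0,1)[0],key=len);q=cv2.approxPolyDP(ct,6,True)[:,0];print(q)
Q=np.array([plane(cw,p,.008) for p in q]);print(Q,[ (np.linalg.norm(Q[i]-Q[i-1]),np.degrees(np.arctan2(*(Q[i]-Q[i-1])[1::-1]))) for i in range(len(Q))],Q.mean(0))
E
```

```text
289 352 108 161
115 289 352 [(np.float64(0.5203675821009337), np.float64(0.28649581151943193)), (np.float64(0.5638848753228852), np.float64(0.2864990609083326))]
125 289 352 [(np.float64(0.5202293939078182), np.float64(0.27999833749222747)), (np.float64(0.5640481084540672), np.float64(0.2800009408815645))]
145 290 351 [(np.float64(0.520641408249453), np.float64(0.26672960385990196)), (np.float64(0.5636870975040589), np.float64(0.26673082022042577))]
155 290 351 [(np.float64(0.5205022243776086), np.float64(0.2599544403782085)), (np.float64(0.5638523953573146), np.float64(0.2599549757190037))]
front top (np.float64(0.5414397658999487), np.float64(0.2909929017938735)) bottom (np.float64(0.5415752579033573), np.float64(0.29261964744386404))
charger front top (np.float64(0.541418206096969), np.float64(0.25169092942016236))
tcp (np.float64(0.5409118955225806), np.float64(0.2034330887512118))
[[457 194]
 [449 248]
 [533 251]
 [543 202]]
[[ 0.5172 -0.1793  0.008 ]
 [ 0.5318 -0.2215  0.008 ]
 [ 0.5975 -0.1982  0.008 ]
 [ 0.5839 -0.1596  0.008 ]] [(np.float64(0.06948283456640061), np.float64(-163.55731550309454)), (np.float64(0.044714474450280685), np.float64(-70.99524878549877)), (np.float64(0.06972335772657993), np.float64(19.590346761281065)), (np.float64(0.040897027878472256), np.float64(109.43392717890586))] [ 0.5576 -0.1896  0.008 ]
```

```bash
python3 steer.py '0 0 0 0.05 0.0011 0 0.075;0 0 0 0.069 0.0011 0.02 0.075;0 0 0 0.069 0.0011 0.07 0.075;0 0 0 0.069 0.0011 0.12 0.075;0 0 0 0.069 0.0011 0.15 0.075;0 0 0 0.069 0.0011 0.159 0.075;0 0 0 0.069 0.0011 0.159 0.03;0 0 0 0.069 0.0011 0.159 0.03;0 0 0 0.069 0.0011 0.159 0.03;0 0 0 0.069 0.0011 0.159 0.03;0 0 0 0.069 0.0011 0.159 0.03' 70
```

```text
clock: 11.95
ee_pos: [0.4988, 0.3468, 0.0379]
eef_rot: [0.0, 0.655, 0.755, 0.001]
wrist_force: [-0.8, -1.9, 8.4]
gripper_width: 0.0428
grasp_force: 71.9
```

```bash
python3 steer.py '0 0 0 0.01 0 -0.0005 0.03;0 0 0 0.02 0 -0.0005 0.03;0 0 0 0.03 0 -0.0005 0.03;0 0 0 0.045 0 -0.0005 0.03;0 0 0 0.065 0 -0.0005 0.03;0 0 0 0.065 0 -0.0005 0.03'; python3 steer.py '0 0 0 0 0 -0.03 0.03;0 0 0 0 0 -0.08 0.03;0 0 0 0 0 -0.14 0.03;0 0 0 0 0 -0.14 0.03';python3 - <<'E'
from plant import arm, vision, close_job
from h import *
s=arm.sense();print(s['ee_pos'],s['eef_rot'],s['joint_positions'])
cv2.imwrite("pics/w6.png",vision.grab_frame("wrist")[...,::-1])
E
```

```text
clock: 12.7
ee_pos: [0.4881, 0.4129, 0.0371]
eef_rot: [-0.001, 0.654, 0.756, 0.001]
wrist_force: [-0.2, -0.2, -1.6]
gripper_width: 0.0427
grasp_force: 71.3
clock: 13.2
ee_pos: [0.4903, 0.4117, 0.1813]
eef_rot: [0.0, 0.655, 0.755, 0.003]
wrist_force: [0.2, -0.2, -2.4]
gripper_width: 0.0427
grasp_force: 71.6
[0.49034767 0.41165817 0.18131497] [4.35330021e-04 6.55401223e-01 7.55273151e-01 3.39343483e-03] [-0.63415526  0.87035678 -0.26168152  1.2904915   0.2373047   1.00385314
 -0.79152964]
```

View pics/w6.png

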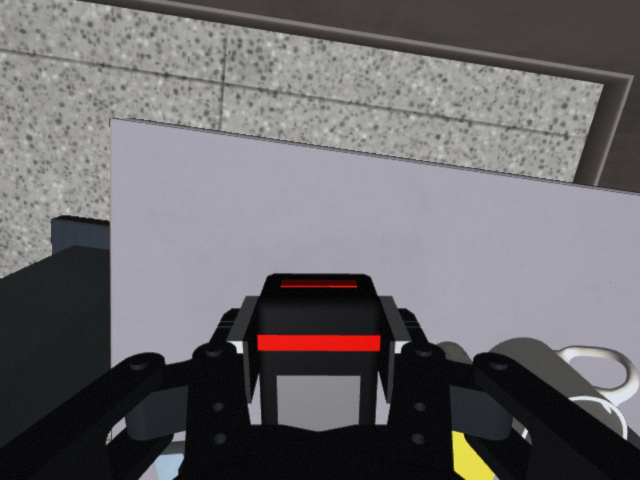

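The pack is held level, with its red band across (258–380, 343). I'll carry it to the free desk spot where the marker was. There I can regrip it end to end, since the dividers leave no room for fingers at its sides.

```bash
python3 steer.py '0 0 1.389 -0.57 -0.156 0 0.03;0 0 1.389 -0.57 -0.156 0 0.03;0 0 1.389 -0.57 -0.156 0 0.03;0 0 1.389 -0.57 -0.156 0 0.03;0 0 1.389 -0.57 -0.156 0 0.03;0 0 1.389 -0.57 -0.156 0 0.03;0 0 1.389 -0.57 -0.156 0 0.03;0 0 1.389 -0.57 -0.156 0 0.03;0 0 1.389 -0.57 -0.156 0 0.03;0 0 1.389 -0.57 -0.156 0 0.03;0 0 1.389 -0.57 -0.156 0 0.03;0 0 1.389 -0.57 -0.156 0 0.03;0 0 1.389 -0.57 -0.156 0 0.03'
```

```text
clock: 14.88
ee_pos: [0.4153, -0.1744, 0.1766]
eef_rot: [-0.0, 0.987, 0.162, -0.0]
wrist_force: [0.5, 0.3, -0.8]
gripper_width: 0.0425
grasp_force: 71.7
```

```bash
python3 steer.py '0 0 0 0 0 0.05 0.03;0 0 0 0 0 0.1 0.03;0 0 0 0 0 0.145 0.03;0 0 0 0 0 0.16 0.03;0 0 0 0 0 0.164 0.03;0 0 0 0 0 0.167 0.03;0 0 0 0 0 0.167 0.03'
```

```text
clock: 15.75
ee_pos: [0.4157, -0.1755, 0.0107]
eef_rot: [0.0, 0.987, 0.161, 0.001]
wrist_force: [-0.8, 0.2, -1.3]
gripper_width: 0.0427
grasp_force: 71.6
```

```bash
python3 steer.py '0 0 0 0 0 0.0015 0.03;0 0 0 0 0 0.003 0.03;0 0 0 0 0 0.003 0.03'
```

```text
clock: 16.12
ee_pos: [0.4155, -0.1755, 0.0078]
eef_rot: [0.0, 0.987, 0.161, 0.001]
wrist_force: [-2.5, 1.7, 27.9]
gripper_width: 0.0428
grasp_force: 75.2
```

```bash
python3 steer.py '0 0 0 0 0 -0.0015 0.03;0 0 0 0 0 -0.0015 0.05;0 0 0 0 0 -0.0015 0.075;0 0 0 0 0 -0.0015 0.075;0 0 0 0 0 -0.0015 0.075;0 0 0 0 0 -0.04 0.075;0 0 0 0 0 -0.1 0.075' 70; python3 steer.py '0 0 -1.571 0.0476 0.1 -0.1 0.085;0 0 -1.571 0.0476 0.1 -0.1 0.085;0 0 -1.571 0.0476 0.1 -0.1 0.085;0 0 -1.571 0.0476 0.1 -0.1 0.085;0 0 -1.571 0.0476 0.1 -0.1 0.085;0 0 -1.571 0.0476 0.1 -0.1 0.085;0 0 -1.571 0.0476 0.1 -0.1 0.085;0 0 -1.571 0.0476 0.1 -0.1 0.085;0 0 -1.571 0.0476 0.1 -0.1 0.085;0 0 -1.571 0.0476 0.1 -0.1 0.085'; python3 - <<'E'
from plant import arm, vision, close_job
from h import *
import pickle
s=arm.sense();print(s['ee_pos'],s['eef_rot'],s['joint_positions'])
c=vision.get_calibration("wrist");im=vision.grab_frame("wrist")[...,::-1]
cv2.imwrite("pics/w7.png",im);pickle.dump((c,s),open("w7.pkl","wb"))
E
```

```text
clock: 17.0
ee_pos: [0.4146, -0.1751, 0.1071]
eef_rot: [-0.001, 0.987, 0.161, -0.001]
wrist_force: [0.8, -1.2, 1.1]
gripper_width: 0.0749
grasp_force: 0.0
clock: 18.25
ee_pos: [0.492, -0.2552, 0.2066]
eef_rot: [-0.0, 0.584, 0.812, 0.0]
wrist_force: [-0.0, -0.2, -0.5]
gripper_width: 0.0847
grasp_force: 0.0
[ 0.49197018 -0.25516905  0.20663264] [-2.43723621e-04  5.84121927e-01  8.11665888e-01  2.39407079e-05] [ 0.69283439  0.7442427  -0.53086916  1.58807299  0.44124765  0.93165843
  0.33359176]
```

View pics/w7.png

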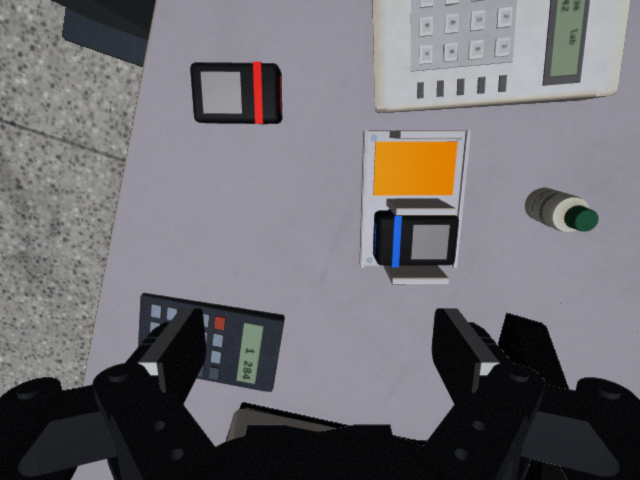

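The picture shows the pack upright on the desk at (236,94) with its label up and its long sides nearly level. The orange pad is at (415,168), the spare pack at (415,238), and the green bottle at (570,212), well past the rack's end.

```bash
python3 - <<'E'
from plant import arm, vision, close_job
from h import *
import pickle
np.set_printoptions(precision=4,suppress=True)
c,s=pickle.load(open("w7.pkl","rb"));w=cv2.imread("pics/w7.png");hs=cv2.cvtColor(w,cv2.COLOR_BGR2HSV);g=hs[...,2]
m=((hs[...,0]>5)&(hs[...,0]<25)&(hs[...,1]>130)&(g>60)); m[:120]=0;m[210:]=0
b=max(blobs(m,100),key=lambda b:b[0]);ys,xs=np.nonzero(b[2]);print(xs.min(),xs.max(),ys.min(),ys.max())
X=range(380,452,4);top=[plane(c,(x,ys[xs==x].min()),.008) for x in X];bot=[plane(c,(x,ys[xs==x].max()+1),.008) for x in X]
Y=range(145,190,3);lef=[plane(c,(xs[ys==y].min(),y),.008) for y in Y];rig=[plane(c,(xs[ys==y].max()+1,y),.008) for y in Y]
def ln(P):
    P=np.float32(P)[:,:2];v=cv2.fitLine(P,cv2.DIST_HUBER,0,.01,.01)[:,0];return np.degrees(np.arctan2(v[1],v[0])),v[2:]
for n,P in dict(top=top,bot=bot,lef=lef,rig=rig).items(): print(n,ln(P))
a=np.radians(ln(top)[0]);u=np.array([np.cos(a),np.sin(a)]);v=np.array([-u[1],u[0]])
U=[ln(P)[1]@u for P in(lef,rig)];V=[ln(P)[1]@v for P in(top,bot)];print("U",U,"V",V)
print("pad centre",np.mean(U)*u+(V[0]-.023)*v, "by mean V",np.mean(U)*u+np.mean(V)*v)
# pack
k=np.zeros(g.shape,bool);k[50:135,180:292]=1
mk=((g<90)|(hs[...,1]>150))&k;b=max(blobs(mk,100),key=lambda b:b[0]);r=rect(b[2]);print("pack",r)
Q=np.array([plane(c,p,.03) for p in cv2.boxPoints(r)]);print(Q.mean(0),[(np.linalg.norm(Q[i]-Q[i-1]),np.degrees(np.arctan2(*(Q[i]-Q[i-1])[1::-1]))) for i in range(4)])
kl=np.zeros(g.shape,bool);kl[66:118,196:248]=1
bl=max(blobs((g>120)&kl&(hs[...,1]<60),100),key=lambda b:b[0]);rl=rect(bl[2]);print("label",rl,plane(c,rl[0],.03))
# height check: pack's label against the top camera
t=vision.grab_frame("top")[...,::-1];cv2.imwrite("pics/t7.png",t);ct=vision.get_calibration("top");print(proj(ct,Q.mean(0)))
ht=cv2.cvtColor(t,cv2.COLOR_BGR2HSV)
red=((ht[...,0]<8)|(ht[...,0]>172))&(ht[...,1]>140);red[:260]=0;red[330:]=0;red[:,:320]=0;red[:,440:]=0
rw=((hs[...,0]<6)|(hs[...,0]>174))&(hs[...,1]>150)&(g>140)&k
rw[:,268:]=0
B=[max(blobs(q,5),key=lambda b:b[0]) for q in(rw,red)] if blobs(red,5) else None
if B: print("band",B[0][:2],B[1][:2],tri(c,B[0][1],ct,B[1][1]))
E
```

```text
373 457 142 194
top (np.float32(18.486774), array([ 0.55  , -0.1683], dtype=float32))
bot (np.float32(18.48172), array([ 0.5657, -0.2109], dtype=float32))
lef (np.float32(-71.005875), array([ 0.5235, -0.1971], dtype=float32))
rig (np.float32(-71.09269), array([ 0.5909, -0.1776], dtype=float32))
U [np.float32(0.43398976), np.float32(0.5041255)] V [np.float32(-0.33401772), np.float32(-0.37935638)]
pad centre [ 0.5581 -0.1899] by mean V [ 0.558  -0.1895]
pack ((235.99996948242188, 92.5), (60.99999237060547, 91.99998474121094), 90.0)
[ 0.3995 -0.1796  0.03  ] [(np.float64(0.04411420031632294), np.float64(103.1900258407664)), (np.float64(0.06941579179071776), np.float64(18.493695332932347)), (np.float64(0.04394722239004731), np.float64(-73.01868837422296)), (np.float64(0.07233356039772945), np.float64(-161.51151305213355))]
label ((221.0, 92.0), (40.0, 40.0), 90.0) [ 0.3884 -0.1825  0.03  ]
[380.3957 309.9102]
band (np.int32(482), array([257.444 ,  92.2946])) (np.int32(67), array([377.8955, 302.4328])) (array([ 0.4157, -0.1737,  0.0326]), np.float64(0.0007516427303153937))
```

```bash
python3 steer.py '0 0 0 0.05 -0.032 0.03 0.085;0 0 0 0.101 -0.0648 0.08 0.085;0 0 0 0.101 -0.0648 0.13 0.085;0 0 0 0.101 -0.0648 0.17 0.085;0 0 0 0.101 -0.0648 0.195 0.085;0 0 0 0.101 -0.0648 0.205 0.085;0 0 0 0.101 -0.0648 0.205 0.085;0 0 0 0.101 -0.0648 0.205 0.05;0 0 0 0.101 -0.0648 0.205 0.05;0 0 0 0.101 -0.0648 0.205 0.05;0 0 0 0.101 -0.0648 0.205 0.05;0 0 0 0.101 -0.0648 0.205 0.05' 60; python3 steer.py '0 0 0 0 0 -0.02 0.05;0 0 0 0 0 -0.06 0.05;0 0 0 0 0 -0.09 0.05;0 0 0 0 0 -0.09 0.05'
```

```text
clock: 19.85
ee_pos: [0.399, -0.1802, 0.003]
eef_rot: [0.001, 0.584, 0.812, 0.0]
wrist_force: [-2.1, 1.1, 12.8]
gripper_width: 0.0674
grasp_force: 64.9
clock: 20.35
ee_pos: [0.3992, -0.1809, 0.0941]
eef_rot: [0.002, 0.585, 0.811, 0.001]
wrist_force: [0.0, 0.1, -1.5]
gripper_width: 0.0665
grasp_force: 69.3
```

```bash
python3 steer.py '0 0 0 -0.02 0.05 -0.02 0.05;0 0 0 -0.04 0.1 -0.02 0.05;0 0 0 -0.0588 0.1478 -0.02 0.05;0 0 0 -0.0588 0.1478 -0.02 0.05;0 0 0 -0.0588 0.1478 -0.02 0.05;0 0 0 -0.0588 0.1478 -0.02 0.05'; python3 - <<'E'
from plant import arm, vision, close_job
from h import *
import pickle
np.set_printoptions(precision=4,suppress=True)
s=arm.sense();p=s['ee_pos'];a=np.radians(18.5);u=np.array([np.cos(a),np.sin(a)]);v=np.array([-u[1],u[0]])
e=np.array([.5581,-.1898])-p[:2];T=q2R(s['eef_rot']).as_matrix();print(p,"err u,v",e@u,e@v,"yaw",np.degrees(np.arctan2(T[1,0],T[0,0])),T[:,2])
c=vision.get_calibration("wrist");w=vision.grab_frame("wrist")[...,::-1];cv2.imwrite("pics/w8.png",w);hs=cv2.cvtColor(w,cv2.COLOR_BGR2HSV)
red=((hs[...,0]<6)|(hs[...,0]>174))&(hs[...,1]>150)&(hs[...,2]>100)
for b in blobs(red,30):
    r=rect(b[2]);P=plane(c,b[1],p[2]+.03-.003);print(b[0],b[1],r, (P[:2]-p[:2])@u,(P[:2]-p[:2])@v)
E
```

```text
clock: 21.1
ee_pos: [0.5567, -0.1888, 0.1117]
eef_rot: [-0.0, 0.584, 0.812, -0.0]
wrist_force: [0.5, -0.8, -0.6]
gripper_width: 0.0665
grasp_force: 69.1
[ 0.5567 -0.1888  0.1117] err u,v 0.0010407951501941238 -0.0013715830497733365 yaw 108.55672224365989 [-0.0007 -0.0003 -1.    ]
2163 [371.7134 348.0171] ((371.6911926269531, 348.9853210449219), (19.16875457763672, 116.9151382446289), 2.726310968399048) 0.017592319066494066 0.0023725058002446293
```

```bash
python3 steer.py '0 0 0 -0.0022 0.001 0 0.05;0 0 0 -0.0022 0.001 0.03 0.05;0 0 0 -0.0022 0.001 0.06 0.05;0 0 0 -0.0022 0.001 0.08 0.05;0 0 0 -0.0022 0.001 0.09 0.05;0 0 0 -0.0022 0.001 0.096 0.05;0 0 0 -0.0022 0.001 0.096 0.05'; python3 steer.py '0 0 0 0 0 0.0015 0.05;0 0 0 0 0 0.003 0.05;0 0 0 0 0 0.003 0.05'
```

```text
clock: 22.02
ee_pos: [0.5592, -0.1904, 0.0161]
eef_rot: [0.0, 0.584, 0.812, 0.0]
wrist_force: [0.2, -0.3, -1.4]
gripper_width: 0.0667
grasp_force: 69.2
clock: 22.4
ee_pos: [0.5591, -0.1904, 0.0129]
eef_rot: [0.0, 0.584, 0.812, 0.0]
wrist_force: [1.0, -0.7, -1.8]
gripper_width: 0.067
grasp_force: 69.2
```

```bash
python3 steer.py '0 0 0 0 0 0.001 0.05;0 0 0 0 0 0.002 0.05;0 0 0 0 0 0.002 0.05'
```

```text
clock: 22.78
ee_pos: [0.5591, -0.1904, 0.0111]
eef_rot: [0.0, 0.584, 0.812, 0.0]
wrist_force: [-2.6, 0.4, 6.1]
gripper_width: 0.0667
grasp_force: 70.0
```

```bash
python3 steer.py '0 0 0 0 0 0 0.07;0 0 0 0 0 0 0.08;0 0 0 0 0 0 0.085;0 0 0 0 0 0 0.085;0 0 0 0 0 -0.03 0.085;0 0 0 0 0 -0.08 0.085;0 0 0 0 0 -0.14 0.085;0 0 0 -0.065 0 -0.19 0.085;0 0 0 -0.065 0 -0.19 0.085;0 0 0 -0.065 0 -0.19 0.085' 30; python3 - <<'E'
from plant import arm, vision, close_job
from h import *
np.set_printoptions(precision=4,suppress=True)
s=arm.sense();print(s['ee_pos'],s['wrist_force'])
c=vision.get_calibration("wrist");w=vision.grab_frame("wrist")[...,::-1];cv2.imwrite("pics/w9.png",w)
hs=cv2.cvtColor(w,cv2.COLOR_BGR2HSV);g=hs[...,2]
a=np.radians(18.5);u=np.array([np.cos(a),np.sin(a)]);v=np.array([-u[1],u[0]]);pc=np.array([.5581,-.1898])
def rep(n,m,z):
    for b in blobs(m,60):
        r=rect(b[2]);Q=np.array([plane(c,p,z)[:2] for p in cv2.boxPoints(r)])-pc
        print(n,b[0],b[1],np.c_[Q@u,Q@v].round(4).tolist(),r[2])
k=np.zeros(g.shape,bool);q=proj(c,np.array([*pc,.038]));print("pad centre px",q);x,y=q.astype(int);k[y-55:y+55,x-80:x+80]=1
red=((hs[...,0]<6)|(hs[...,0]>174))&(hs[...,1]>150)&(g>100)&k
rep("red",red,.038); rep("label",(g>100)&(hs[...,1]<50)&k,.038); rep("orange",(hs[...,0]>8)&(hs[...,0]<25)&(hs[...,1]>130)&(g>60)&k,.008); rep("dark",(g<80)&k,.038)
# marker on desk from the side and top views
for n in("top","side"):
    cc=vision.get_calibration(n);im=vision.grab_frame(n)[...,::-1];cv2.imwrite(f"pics/{n}9.png",im);gg=cv2.cvtColor(im,cv2.COLOR_BGR2GRAY)
    P=np.array([.531,.12,.007]);px=proj(cc,P).astype(int);kk=np.zeros(gg.shape,bool);kk[px[1]-35:px[1]+35,px[0]-40:px[0]+40]=1
    for b in blobs((gg<75)&kk,40): 
        bp=cv2.boxPoints(rect(b[2]));print(n,b[0],b[1],[plane(cc,p,.007)[:2].round(3).tolist() for p in bp])
E
```

```text
clock: 24.02
ee_pos: [0.5798, -0.2527, 0.201]
eef_rot: [0.0, 0.584, 0.811, 0.0]
wrist_force: [0.0, 0.9, -0.3]
gripper_width: 0.0847
grasp_force: 0.0
[ 0.5798 -0.2527  0.201 ] [ 0.023   0.9489 -0.2748]
pad centre px [317.6699 139.469 ]
red 516 [341.9671 139.0291] [[0.0152, 0.0219], [0.0212, 0.0219], [0.022, -0.0222], [0.0158, -0.0222]] 90.0
label 10903 [315.4843 134.3536] [[-0.059, 0.0393], [0.0575, 0.0392], [0.0619, -0.0409], [-0.0638, -0.0408]] 90.0
label 1613 [305.1736 138.974 ] [[-0.0237, 0.0149], [0.0055, 0.0148], [0.0056, -0.0146], [-0.0245, -0.0145]] 90.0
dark 172 [317.7384 102.8547] [[-0.022, 0.0275], [0.021, 0.0275], [0.0211, 0.0254], [-0.022, 0.0255]] 90.0
dark 2006 [306.7448 138.3918] [[-0.0325, 0.0212], [0.0152, 0.0212], [0.0158, -0.0214], [-0.034, -0.0214]] 90.0
dark 904 [354.1582 138.781 ] [[0.0218, -0.0214], [0.022, 0.0214], [0.0337, 0.0211], [0.034, -0.0217]] 1.2730300426483154
dark 265 [317.3547 172.1623] [[-0.0231, -0.0229], [0.022, -0.023], [0.0221, -0.026], [-0.0232, -0.026]] 90.0
dark 813 [319.9397 188.0148] [[-0.033, -0.0408], [-0.0327, -0.0322], [0.0324, -0.0323], [0.0326, -0.0409]] -0.0
top 53 [210.5849 258.3774] [[0.48, 0.211], [0.545, 0.214], [0.545, 0.209], [0.48, 0.206]]
top 299 [242.2508 249.6187] [[0.524, 0.205], [0.543, 0.074], [0.53, 0.072], [0.512, 0.203]]
side 126 [402.2302 223.4048] [[0.434, 0.249], [0.444, 0.272], [0.505, 0.234], [0.494, 0.212]]
side 94 [377.0957 246.7553] [[0.529, 0.076], [0.512, 0.202], [0.52, 0.199], [0.538, 0.075]]
```

The pack is centred on the pad: its edges measure ±34 mm along and ±22 mm across at the expected height. The marker shows its full 132 mm length on the desk plane in both views. I'm handing the job in.

```bash
python3 -c "
from plant import arm, vision, close_job
print(close_job())"
```

```text
the job is handed in; nothing more can be done
None
```

I pushed the red-band pack out with the marker and set it on the orange pad within about 1 mm of the cell's centre; the marker lies flat on the desk, and I handed the job in at about 24 s, but the interface returned no verdict.

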